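Refit and lock the access cover of a control enclosure

TASK

The access cover is lying loose on top of the open grey enclosure. Fit it: draw it towards the knob end until its far edge tips down inside, slide that edge under the fixed lip while the near edge is still raised, then press the near edge down past its two spring catches so that the cover lies flat on its seats. Lock it by pushing the black knob down and, holding it down, turning it clockwise as far as it goes (never force it round while it is up), so that the steel tongue lies over the cover, then let it spring back up; leave the other things on the bench where they are.

Things in the scene. Friction and masses are not known exactly. Their poses are not given: they have to be found in the camera images.
- housing: Open grey sheet-metal enclosure fixed to the bench, 280 x 156 x 56 mm (67 mm at the lock). Origin on the bench below the middle of the seated cover; x points along it from the lock (near) end to the lip (far) end, y left, z up. The cover's recess spans x -84 to +82, y -70 to +70 mm, with flat seats round it 40 mm above the bench. Side walls 56 mm high.
- lip (a point): Middle of the near lower edge of the fixed lip at the far end, at housing x = +55.5 mm, 52 mm above the bench. The lip runs across the whole width and 26 mm on to the far wall; its top is 56 mm above the bench. Axes as the housing.
- post (a point): Top of the right near corner post, at housing (-87.5, -61) mm, 56 mm above the bench; the other stands at y = +61. Posts (6 x 22 mm) hold up the near edge of a tilted cover. In each sits a white spring catch, its 45-degree nose reaching 8 mm into the recess at 49 mm height: it holds the near edge about 10 mm up until about 10 to 15 N presses it past, and then stays over it.
- cover: Loose white-painted metal plate 160 (x) x 130 (y) x 6 mm, 0.35 kg. Origin at the centre of its underside, x towards the edge that goes under the lip, z up. It starts level on top of lip and posts, 9 to 17 mm nearer than its seated place, up to 0.05 rad askew. Drawn 29 mm nearer than seated (at most 38) its far edge is free of the lip and drops to the seats.
- tab (a point): Middle of the rounded top of the cover's upright pull tab, at cover (-20, 0, 35) mm. The tab runs 100 mm across the cover (along y), 6 mm thick, 8 mm at the rounded top, 29 mm high above the plate; it can be pushed or drawn from either side, or pinched.
- far_edge (a point): Middle of the lower far edge of the cover (cover x = +80 mm), the edge that goes under the lip.
- near_edge (a point): Middle of the lower near edge of the cover (cover x = -80 mm), the edge to lower last.
- seat (a point): Point of the housing where the cover's origin is when the cover is seated (40 mm above the bench); axes as the housing.
- knob_grip (a point): On the axis of the black lock knob, in the middle of its grip bar (50 x 14 mm, top 12 mm above this point, on a round flange 54 mm across whose upper face is 13 mm below it). Knob up: 78 mm above the bench, at housing x = -142 mm. At joint tongue = 0 the bar runs 1.22 rad anticlockwise from the housing's x axis, at 1.22 along it; this frame turns with it, parallel to the housing's at 0.
- tongue_tip (a point): Tip of the flat steel tongue under the knob, 76 mm from the knob's axis, at its underside, 48 mm above the bench (2 mm above a seated cover). Parked it points to the left of the housing; home it lies over the near edge of the cover.
- tongue (a joint): Angle of tongue and knob (rad): 0 parked, 1.22 home (its stop), clockwise from above. With the knob up, a lug on its flange meets a fixed gate after about 0.1 rad; pushed down over 5.5 mm it passes under the gate and turns freely. Past about 1.1 rad the knob springs up when let go and is locked.
- knob_cap (a joint): How far the knob is pushed down (m): 0 up, 0.006 fully down; spring, 2 N at the start, about 6.5 N fully down.
- screwdriver: Bystander: red-handled screwdriver 188 mm long, lying beside the enclosure.
- tape_roll: Bystander: roll of tape, 100 mm across, 25 mm high, lying flat.
- glue_bottle: Bystander: small white dropper bottle, 29 mm across, 80 mm high, standing.
- foam_block: Bystander: grey-brown foam block 130 x 60 x 45 mm, lying beyond the enclosure.

How it is judged:
By the outcome, as a careful person would: the job done as asked, in the order asked, and still so for the second after the job is handed in, with the robot touching nothing.
It also fails if it takes over 64 s, if anything falls off the work surface, if the arm or the gripper's body presses on something with over 40 N, if the wrist force passes 120 N, or if a joint passes its speed limit or range.

ROBOT

A 6-joint arm with a two-finger parallel gripper is mounted at the origin on a cart in front of the work surface, level with it; the furniture and walls round the work are solid. World frame = base frame: x ahead of the robot, y to its left, z up, the work surface at z = 0. Lengths are in mm, angles in degrees, forces in N, time in s.
With the tool pointing down it reaches from about 275 to 725 mm from the base axis. Payload 15.9 kg.
Tool frame: the origin (TCP) lies midway between the tips of the shut fingers; the grasp point (between the pads) lies ctrl.grasp_offset behind it (ctrl.grasp_offset is the distance from the TCP to the grasp point, in mm); z points along the fingers, y is the line along which they close (so a half turn about z gives the same grasp; the last joint's range is limited). The gripper opens to 85 mm and grips with 20 to 120 N. Pads are 22 mm wide; open, the fingers measure 114 mm over their backs; the gripper's body (76 mm by 85 mm) begins 54 mm behind the grasp point. The pads swing forward as they close: fully open they stand 13 mm farther back than shut.
Start: joints at [-70.359, 12.198, -1.971, 75.831, 0, 90], TCP at [168.056, -470.895, 201.006] pointing down, gripper open.
Joint ranges: [-170.91, 170.91], [-42.67, 98.43], [-65.05, 77.54], [-120.47, 116.71], [-90, 82.35], [-180, 180]. Speed limits (degrees/s): [108.29, 108.29, 136.94, 147.25, 180, 180].

INTERFACE

Orientations are given as a 3x3 rotation matrix whose columns are the frame's x, y, z axes.
In Python, from plant import ctrl, vision gives the robot as it stands.
- The arm moves only by the tool drive_tool, never from a script. Its argument "deltas" is a list of rows, each a list of 4 numbers: the shift along the world's x, y, z in mm, then the turn about the world's z in rad. In form: [[x, y, z, spin], ...]. A call has 1 to 20 rows; each row is the pose to reach, as a shift and turn from the pose commanded when the call began; what a row does not reach only later rows make up. A row lasts 1/8 s, in which the tool goes at most 62.5 mm and 10.7 degrees, less where a joint would pass 70% of its speed; a pose out of reach is approached as far as the arm can. A call with a gripper value outside its range is refused whole. "claw" is the opening, from -1 (shut) to 1 (fully open), set as the call begins (left out, the last holds). The fingers move at their own pace and stop on an object; "newtons" is the grip in N (left out, the last holds). Time passes only in rows, so rows that repeat a pose let the fingers close. It gives the time, the measured TCP pose, the force, the opening and the grip force at its end, in the units of the state.
- ctrl.get_obs(): the state, without advancing time (a new reading comes with each control period).
- vision.read_camera(name): name is "scene" or "top" or "wrist"; returns the picture (420x560x3 uint8, blue, green, red); there is no depth.
- vision.camera_info(name): a dict with "fx", "fy", "cx", "cy" (pixels), "R" (3x3) and "t" (3): a world point X has camera coordinates R X + t. Camera axes: x right, y down, z forward; pixel columns grow to the right and rows downward; lengths in mm; the calibration is good to about 2 mm. A picture is of the moment at which its call begins: read the wrist's pose just before it. camera_info takes no time and is no camera call; for the wrist camera it gives the pose at the moment of the call.
- ctrl.job_done(): hands the job in; it is judged then, once.
The state is a dict: "time": time; "joint_pos": joint angles; "qd": joint speeds; "effort": joint torques, N m; "ee_pos": TCP position; "ee_rot": TCP orientation; "wrist_force": force on the tool from outside, world axes, zero at the start; "torque": the same for the moment, N m; "opening": finger opening in mm; "grasp_force": force on a finger pad.
Only numpy, scipy, OpenCV 4.12 (cv2) and the standard library are available. Lean on these libraries where they do the work, as an engineer would, in place of code of your own. Each camera call takes 0.05 s, during which the arm holds its last target. There are 200 camera calls.

## Working session

There is one attempt and no reset: what is moved stays moved. The work goes in short steps, Python scripts to look and compute and a tool call to move; the robot and the scene stay as the last step left them, time stands still between calls to the robot, and variables do not carry over. Pictures are saved under pics/ and viewed, at most 10 in all, crops included, and the job is handed in when it is done.

Besides the shell and the picture viewer there is one more tool, called as name(argument=value, ...) on one line, values as JSON. drive_tool: Moves the arm, as the interface text tells. Its arguments: {"type":"object","properties":{"deltas":{"type":"array","items":{"type":"array","items":{"type":"number"}}},"claw":{"type":"number"},"newtons":{"type":"number"}},"required":["deltas"]}

```bash
mkdir -p pics; ls
python3 - <<'E'
from plant import ctrl, vision
import cv2
o=ctrl.get_obs()
print(o['time'],o['ee_pos'],o['ee_rot'],o['opening'],ctrl.grasp_offset)
for n in ("scene","top"):
    cv2.imwrite(f"pics/{n}0.png",vision.read_camera(n)); i=vision.camera_info(n); print(n,i)
E
```

```text
pics
0.0 [ 167.93126976 -470.51836705  200.51034582] [[ 9.41801852e-01  3.36168282e-01 -3.96909893e-04]
 [ 3.36168516e-01 -9.41801199e-01  1.10927230e-03]
 [-9.08049384e-07 -1.17814332e-03 -9.99999306e-01]] 85.21070080742221 18.700000000000003
scene {'fx': 457.2891297135851, 'fy': 457.2891297135851, 'cx': 281.3482282457581, 'cy': 201.49911661315366, 'R': array([[-0.6764171 , -0.73636982, -0.01481208],
       [-0.30816551,  0.30122718, -0.90238362],
       [ 0.66894987, -0.60582314, -0.430679  ]]), 't': array([451.48434185, 251.19088611, 501.60111948])}
top {'fx': 424.11950785733524, 'fy': 424.11950785733524, 'cx': 278.5780952475916, 'cy': 205.71803246209413, 'R': array([[-0.02482469, -0.99949319, -0.01992746],
       [-0.99418615,  0.02677224, -0.10429357],
       [ 0.10477421,  0.01722255, -0.9943469 ]]), 't': array([  57.729091  ,  626.90756654, 1015.77841265])}
```

View pics/top0.png

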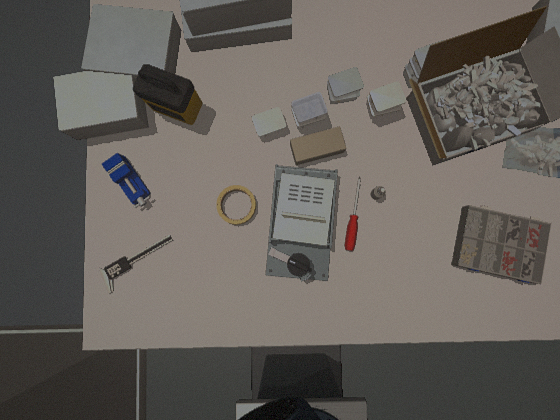

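View pics/scene0.png

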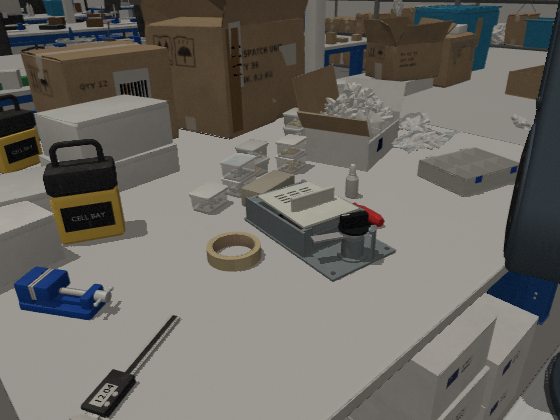

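The top view shows the enclosure around columns 268-338 and rows 165-280. The cover is near (304,208), the knob at (300,265), the tape roll at (237,205) and the screwdriver at (352,225). I'll enlarge that area.

Run:
```python
import cv2
a=cv2.imread("pics/top0.png")[155:290,255:375]
cv2.imwrite("pics/topc.png",cv2.resize(a,None,fx=4.4,fy=4.4,interpolation=cv2.INTER_CUBIC))
```

```text
(no output)
```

View pics/topc.png

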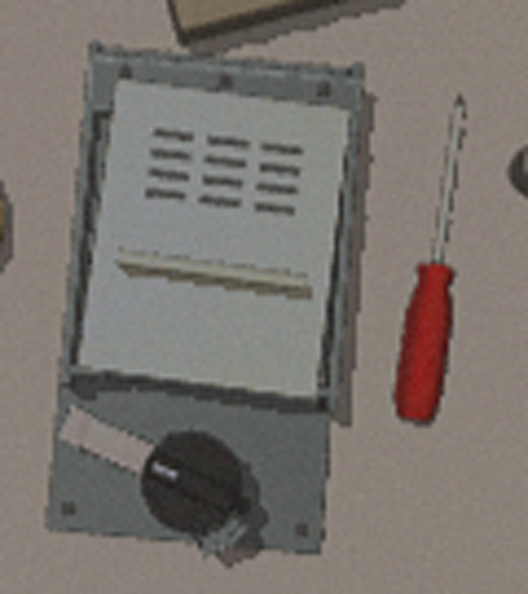

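```bash
cat > h.py <<'E'
import numpy as np
from plant import ctrl, vision
def pix2w(u,v,z,name=None,info=None):
    i=info or vision.camera_info(name)
    d=np.array([(u-i['cx'])/i['fx'],(v-i['cy'])/i['fy'],1.]); R=i['R']
    c=-R.T@i['t']; d=R.T@d
    return c+d*(z-c[2])/d[2]
def w2pix(X,info):
    p=info['R']@np.asarray(X,float)+info['t']; return np.array([info['fx']*p[0]/p[2]+info['cx'],info['fy']*p[1]/p[2]+info['cy']])
E
python3 - <<'E'
from h import *
P=dict(baseL=(47,528,2),baseR=(322,552,2),wallFL=(93,45,56),wallFR=(362,68,56),cFL=(118,80,62),cFR=(352,110,62),cNR=(325,396,62),cNL=(78,372,62),tabL=(120,255,91),tabR=(310,288,91),flange=(192,482,65))
W={}
for k,(u,v,z) in P.items():
    W[k]=pix2w((u+.5)/4.4-.5+255,(v+.5)/4.4-.5+155,z,"top"); print(k,W[k].round(1))
d=lambda a,b:np.linalg.norm((W[a]-W[b])[:2]).round(1)
an=lambda a,b:np.degrees(np.arctan2(*(W[b]-W[a])[[1,0]])).round(2)
print(d('baseL','baseR'),d('wallFL','wallFR'),d('cFL','cFR'),d('cFL','cNL'),d('cNL','cNR'))
print('ang',an('baseL','wallFL'),an('baseR','wallFR'),an('baseR','baseL')-90,an('wallFR','wallFL')-90,'cover',an('cNL','cFL'),an('cNR','cFR'),an('cNR','cNL')-90,an('cFR','cFL')-90)
print('cover c',sum(W[k] for k in('cFL','cFR','cNR','cNL'))/4)
E
```

```text
baseL [458.8  79.6   2. ]
baseR [441.6 -76.2   2. ]
wallFL [726.5  45.5  56. ]
wallFR [ 709.2 -103.    56. ]
cFL [705.2  32.1  62. ]
cFR [684.9 -95.9  62. ]
cNR [529.  -75.3  62. ]
cNL [545.3  57.9  62. ]
tabL [605.8  33.2  91. ]
tabR [585.7 -66.7  91. ]
flange [484.8  -2.1  65. ]
156.8 149.5 129.6 162.0 134.2
ang -7.26 -5.73 -6.280000000000001 -6.609999999999999 cover -9.16 -7.52 -6.980000000000004 -9.030000000000001
cover c [616.13057784 -20.30798907  62.        ]
```

drive_tool(deltas=[[31,38,8,-0.04],[62,77,17,-0.08],[93,115,25,-0.11],[124,153,33,-0.15],[155,192,42,-0.19],[186,230,50,-0.23],[217,268,58,-0.27],[248,307,67,-0.3],[279,345,75,-0.34],[310,383,83,-0.38],[341,422,92,-0.42],[372,460,100,-0.456],[372,460,100,-0.456],[372,460,100,-0.456]], claw=0.4)

```text
time: 1.85
ee_pos: [537.8, -34.8, 300.6]
ee_rot: [[0.997, -0.076, 0.0], [-0.076, -0.997, 0.02], [-0.001, -0.02, -1.0]]
wrist_force: [-1.1, 0.4, 0.9]
opening: 59.8
grasp_force: 0.0
```

Run:
```python
from h import *
import cv2,pickle
o=ctrl.get_obs(); i=vision.camera_info("wrist"); a=vision.read_camera("wrist")
pickle.dump(i,open("w1.pkl","wb"))
print(o['time'],o['ee_pos'],o['ee_rot'],o['joint_pos'],o['opening'],o['wrist_force']); print(-i['R'].T@i['t'],i)
cv2.imwrite("pics/w1.png",cv2.resize(a,(800,600),interpolation=cv2.INTER_CUBIC))
```

```text
1.85 [537.76799045 -34.82352164 300.60391581] [[ 9.97070607e-01 -7.64861090e-02  2.81856639e-04]
 [-7.64763110e-02 -9.96868819e-01  2.00980660e-02]
 [-1.25624878e-03 -2.00607463e-02 -9.99797974e-01]] [ -4.44279058  17.85868279  19.86989294  92.08432625   1.14940227
 179.94325387] 59.78600246430673 [-1.14012543  0.41242117  0.91617241]
[617.11652043 -45.22895627 472.06599   ] {'fx': 310.8532184819335, 'fy': 310.8532184819335, 'cx': 281.2256391007616, 'cy': 202.56004860219542, 'R': array([[-0.07530001, -0.99695954, -0.02003961],
       [-0.94922623,  0.06550978,  0.30769797],
       [-0.30544963,  0.04219179, -0.95127303]]), 't': array([ 10.83746353, 443.49238076, 639.4699483 ])}
```

View pics/w1.png

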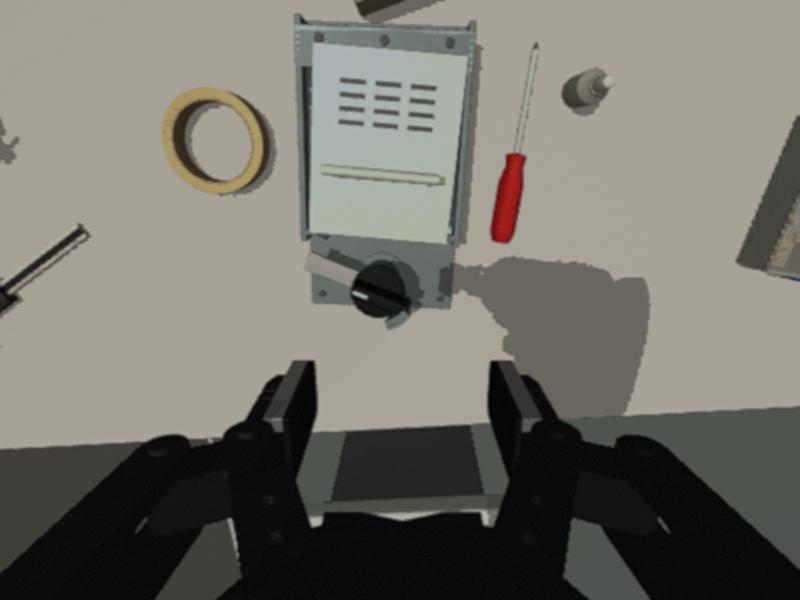

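The wrist view shows the cover with corners at about (313,43), (468,57), (447,243) and (310,233). The tab runs from (321,170) to (442,181), the knob is at (380,289), and the fingers are below. J6 has hit its limit, so I'll use the half-turned tool yaw from here.

Run:
```python
from h import *
import pickle
i=pickle.load(open("w1.pkl","rb"))
P=dict(baseL=(312,303,2),baseR=(450,308,2),wallFL=(296,17,56),wallFR=(476,23,56),cFL=(313,43,62),cFR=(468,57,62),cNR=(447,243,62),cNL=(310,233,62),tabL=(321,168,91),tabR=(442,179,91),flange=(380,289,65),bar=(382,292,90),tongue=(309,262,50))
W={}
for k,(u,v,z) in P.items():
    W[k]=pix2w((u+.5)*.7-.5,(v+.5)*.7-.5,z,info=i); print(k,W[k].round(1))
d=lambda a,b:np.linalg.norm((W[a]-W[b])[:2]).round(1)
an=lambda a,b:np.degrees(np.arctan2(*(W[b]-W[a])[[1,0]])).round(2)
print(d('baseL','baseR'),d('wallFL','wallFR'),d('cFL','cFR'),d('cFL','cNL'),d('cNL','cNR'),d('tabL','tabR'))
print('ang',an('baseL','wallFL'),an('baseR','wallFR'),an('baseR','baseL')-90,an('wallFR','wallFL')-90,'cover',an('cNL','cFL'),an('cNR','cFR'),an('cNR','cNL')-90,an('cFR','cFL')-90)
print('cover c',sum(W[k] for k in('cFL','cFR','cNR','cNL'))/4)
```

```text
baseL [457.3  78.1   2. ]
baseR [440.7 -76.7   2. ]
wallFL [725.3  42.7  56. ]
wallFR [ 709.1 -104.9   56. ]
cFL [703.9  30.2  62. ]
cFR [683.5 -96.8  62. ]
cNR [528.3 -72.6  62. ]
cNL [546.9  54.7  62. ]
tabL [605.4  30.9  91. ]
tabR [589.  -68.9  91. ]
flange [488.5  -6.1  65. ]
bar [493.4 -10.   90. ]
tongue [516.3  62.6  50. ]
155.7 148.4 128.6 158.9 128.6 101.1
ang -7.54 -6.0 -6.109999999999999 -6.269999999999996 cover -8.88 -8.88 -8.319999999999993 -9.150000000000006
cover c [615.64807671 -21.15012135  62.        ]
```

drive_tool(deltas=[[0,0,0,0.185],[0,0,0,0.37],[0,0,0,0.555],[0,0,0,0.74],[0,0,0,0.925],[0,0,0,1.11],[0,0,0,1.295],[0,0,0,1.48],[0,0,0,1.665],[0,0,0,1.85],[0,0,0,2.035],[0,0,0,2.22],[0,0,0,2.405],[0,0,0,2.59],[0,0,0,2.775],[0,0,0,2.96],[10,0,-40,3.142],[30,0,-90,3.142],[30,0,-90,3.142],[30,0,-90,3.142]])

```text
time: 4.4
ee_pos: [567.9, -35.0, 212.6]
ee_rot: [[-0.997, 0.077, -0.0], [0.077, 0.997, -0.021], [-0.002, -0.02, -1.0]]
wrist_force: [0.7, 0.3, -0.3]
opening: 60.1
grasp_force: 0.0
```

drive_tool(deltas=[[26,8,-20,-0.02],[52,15,-50,-0.035],[52,15,-90,-0.035],[52,15,-120,-0.035],[52,15,-135,-0.035],[52,15,-144,-0.035],[52,15,-144,-0.035]])

```text
time: 5.28
ee_pos: [620.6, -19.6, 67.8]
ee_rot: [[-0.994, 0.111, -0.001], [0.111, 0.994, -0.02], [-0.001, -0.02, -1.0]]
wrist_force: [0.0, -0.4, -0.5]
opening: 59.8
grasp_force: 0.0
```

Run:
```python
from h import *
import cv2,pickle
i=vision.camera_info("wrist"); a=vision.read_camera("wrist")
pickle.dump(i,open("w2.pkl","wb"))
cv2.imwrite("pics/w2.png",cv2.resize(a,(800,600),interpolation=cv2.INTER_CUBIC))
```

```text
(no output)
```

View pics/w2.png

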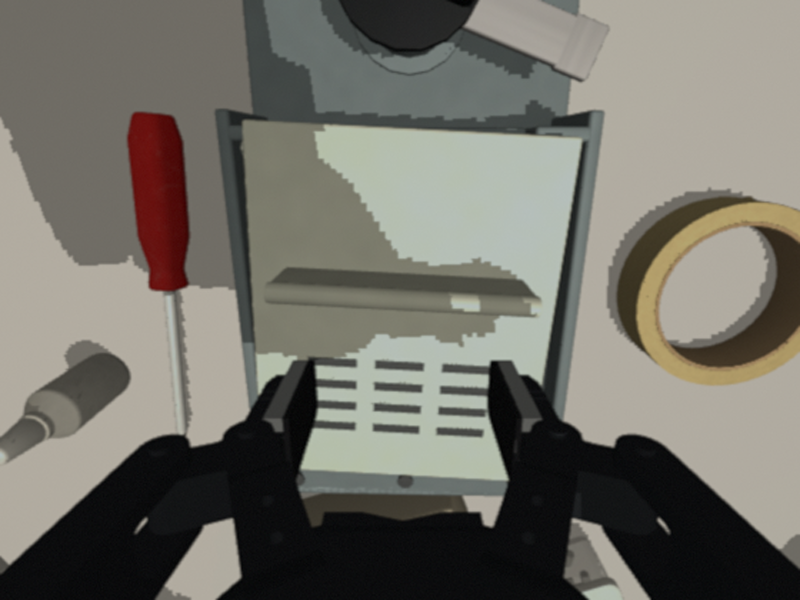

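The fingers straddle the housing axis on the far side of the tab. The tab runs across rows 270-310, the cover's near edge goes from (245,122) to (583,138), and the posts are at row ~115. I'll check positions before drawing.

Run:
```python
from h import *
import pickle
i=pickle.load(open("w2.pkl","rb"))
for k,u,v,z in [('cNR',245,121,62),('cNL',583,138,62),('wallnearR',218,111,56),('wallnearL',603,113,56),('tabR',266,290,91),('tabL',541,305,91),('lipR',300,488,56),('farL',505,495,56),('baseflange',413,72,65)]:
    print(k,pix2w((u+.5)*.7-.5,(v+.5)*.7-.5,z,info=i).round(1))
```

```text
cNR [528.  -69.7  62. ]
cNL [548.   55.9  62. ]
wallnearR [522.8 -81.4  56. ]
wallnearL [539.9  65.4  56. ]
tabR [586.3 -64.4  91. ]
tabL [601.9  31.5  91. ]
lipR [702.6 -82.   56. ]
farL [716.5  21.4  56. ]
baseflange [518.9  -5.2  65. ]
```

drive_tool(deltas=[[-3,0,0,0],[-6,1,0,0],[-9,1,0,0],[-12,1,0,0],[-14,2,0,0],[-16,2,0,0],[-16,2,0,0]])

```text
time: 6.2
ee_pos: [604.1, -17.5, 67.0]
ee_rot: [[-0.994, 0.111, -0.002], [0.111, 0.994, -0.02], [-0.0, -0.02, -1.0]]
wrist_force: [-0.8, -0.3, 0.5]
opening: 59.5
grasp_force: 0.0
```

drive_tool(deltas=[[-2,0,0,0],[-4,0,0,0],[-6,1,0,0],[-8,1,0,0],[-10,1,0,0],[-10,1,0,0]])

```text
time: 6.95
ee_pos: [594.1, -16.6, 67.1]
ee_rot: [[-0.994, 0.111, -0.002], [0.111, 0.994, -0.02], [-0.0, -0.02, -1.0]]
wrist_force: [0.8, 0.0, -0.2]
opening: 59.7
grasp_force: 0.0
```

```bash
cat > look.py <<'E'
from h import *
import cv2,pickle,sys
n=sys.argv[1]; print(ctrl.get_obs()['wrist_force'].round(2))
i=vision.camera_info("wrist"); a=vision.read_camera("wrist"); s=vision.read_camera("scene")
pickle.dump(i,open(n+".pkl","wb"))
b=cv2.resize(s[170:280,230:400],(850//2*1,275),interpolation=cv2.INTER_CUBIC)
a=cv2.resize(a[60:360,110:450],None,fx=1.5,fy=1.5) if 0 else a[60:360,140:440]
a=cv2.resize(a,(450,450),interpolation=cv2.INTER_CUBIC)
s=cv2.resize(s[170:280,240:400],(350,241),interpolation=cv2.INTER_CUBIC)
c=np.zeros((450,800,3),np.uint8); c[:,:450]=a; c[:241,450:]=s
cv2.imwrite(f"pics/{n}.png",c)   # wrist px = 140+u/1.5, 60+v/1.5
E
python3 look.py w3
```

```text
[ 0.82  0.04 -0.2 ]
```

View pics/w3.png

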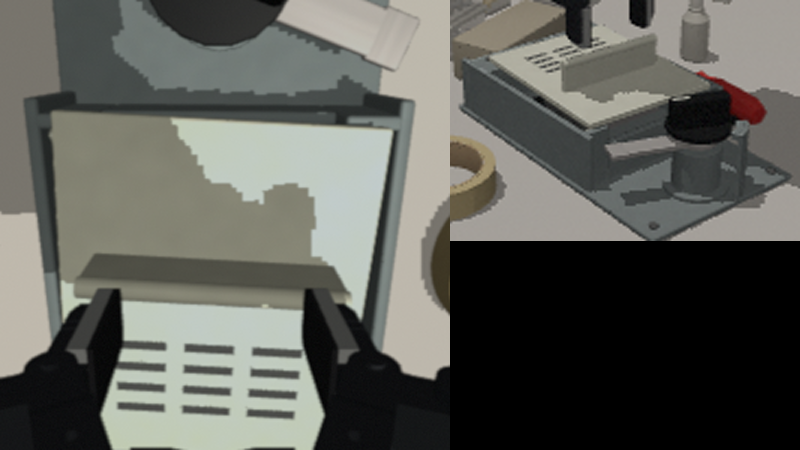

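The wrist half shows the cover still level and skewed, with its near edge from (52,110) to (393,128). The left finger is just at the tab, so I'll keep drawing.

Run:
```python
from h import *
import pickle
i=pickle.load(open("w3.pkl","rb"))
for k,u,v,z in [('cNR',52,110,62),('cNL',393,128,62),('tabR',75,286,90),('tabL',350,303,90),('wR',25,98,56),('wL',413,103,56)]:
    print(k,pix2w(140+u/1.5,60+v/1.5,z,info=i).round(1))
```

```text
cNR [527.  -70.1  62. ]
cNL [547.2  55.7  62. ]
tabR [586.5 -64.8  90. ]
tabL [602.8  31.5  90. ]
wR [521.7 -81.7  56. ]
wL [539.5  65.2  56. ]
```

drive_tool(deltas=[[-2,0,0,0],[-4,0,0,0],[-6,1,0,0],[-8,1,0,0],[-10,1,0,0],[-10,1,0,0]])

```text
time: 7.8
ee_pos: [584.1, -15.6, 67.1]
ee_rot: [[-0.994, 0.111, -0.002], [0.111, 0.994, -0.02], [-0.0, -0.02, -1.0]]
wrist_force: [0.3, -0.1, -0.1]
opening: 59.8
grasp_force: 0.0
```

```bash
python3 - <<'E'
from h import *
import cv2
s0=cv2.imread("pics/scene0.png"); s=vision.read_camera("scene"); cv2.imwrite("pics/scene1.png",s)
for (x,y) in [(299,225),(330,212),(258,195)]:
    p=s0[y-10:y+10,x-14:x+14]; r=cv2.matchTemplate(s[y-40:y+40,x-50:x+50],p,cv2.TM_CCOEFF_NORMED); _,m,_,l=cv2.minMaxLoc(r); print((x,y),m,l[0]-36,l[1]-30)
i=vision.camera_info("scene"); print(w2pix([595,-17,62],i),w2pix([585,-16,62],i),'tip',w2pix([584,-16+30,67],i),w2pix([584,-16+30,80],i))
E
python3 look.py w4
```

```text
(299, 225) 0.9728518128395081 0 0
(330, 212) 0.7875357270240784 12 -2
(258, 195) 0.9992549419403076 0 0
[312.73223889 205.00105572] [316.14051546 206.79629839] tip [305.50102167 209.51152645] [305.55656304 203.24825978]
[-0.32  0.75 -0.25]
```

View pics/w4.png

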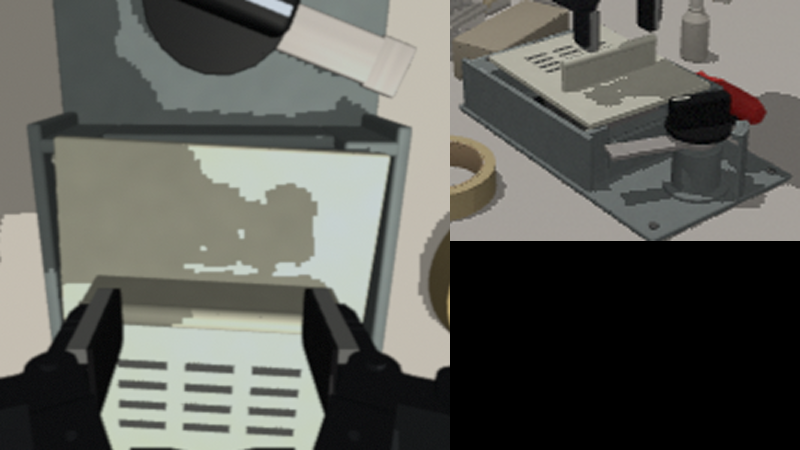

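Run:
```python
from h import *
import pickle
i=pickle.load(open("w4.pkl","rb")); o=ctrl.get_obs(); R=o['ee_rot']; p=o['ee_pos']; print(p)
si=vision.camera_info("scene")
for x in(-11,0,11):
  for z in (0,-8,-20,-30):
    X=p+R@np.array([x,30,z]); u,v=w2pix(X,i); s=w2pix(X,si); print(x,z,X.round(0),((u-140)*1.5).round(),((v-60)*1.5).round(),'scenecrop',((s-[240,170])*2.1875+[450,0]).round())
print(((w2pix([595,-17,91],si)-[240,170])*2.1875+[450,0]).round())
for y in(-64,31): print(((w2pix([595+(y+17)*.16,y,91],si)-[240,170])*2.1875+[450,0]).round())
```

```text
[584.23008281 -15.53855638  66.98894365]
-11 0 [598.  13.  66.] 287.0 291.0 scenecrop [582.  81.]
-11 -8 [598.  13.  74.] 290.0 301.0 scenecrop [582.  73.]
-11 -20 [599.  13.  86.] 295.0 316.0 scenecrop [582.  61.]
-11 -30 [599.  14.  96.] 300.0 331.0 scenecrop [582.  50.]
0 0 [588.  14.  66.] 288.0 266.0 scenecrop [590.  86.]
0 -8 [588.  14.  74.] 292.0 275.0 scenecrop [590.  78.]
0 -20 [588.  15.  86.] 297.0 289.0 scenecrop [590.  65.]
0 -30 [588.  15.  96.] 302.0 303.0 scenecrop [590.  54.]
11 0 [577.  15.  66.] 290.0 241.0 scenecrop [598.  90.]
11 -8 [577.  16.  74.] 293.0 248.0 scenecrop [598.  82.]
11 -20 [577.  16.  86.] 299.0 261.0 scenecrop [598.  69.]
11 -30 [577.  16.  96.] 304.0 273.0 scenecrop [598.  59.]
[610.  47.]
[652.  34.]
[564.  60.]
```

drive_tool(deltas=[[10,-1,4,0],[25,-3,4,0],[36,-4,4,0],[36,-4,0,0],[36,-4,-4,0],[36,-4,-4,0]])

```text
time: 8.7
ee_pos: [619.5, -19.5, 62.5]
ee_rot: [[-0.994, 0.11, -0.003], [0.111, 0.994, -0.02], [0.001, -0.02, -1.0]]
wrist_force: [0.9, -0.2, 0.0]
opening: 59.7
grasp_force: 0.0
```

drive_tool(deltas=[[0,0,-2,0],[0,0,-4,0],[0,0,-4,0]])

```text
time: 9.07
ee_pos: [620.0, -19.5, 58.9]
ee_rot: [[-0.994, 0.111, -0.002], [0.111, 0.994, -0.02], [-0.0, -0.02, -1.0]]
wrist_force: [-0.3, 0.5, 0.3]
opening: 59.8
grasp_force: 0.0
```

drive_tool(deltas=[[0,0,-2,0],[0,0,-4,0],[0,0,-6,0],[0,0,-6,0]])

```text
time: 9.57
ee_pos: [620.1, -19.5, 52.8]
ee_rot: [[-0.994, 0.111, -0.002], [0.111, 0.994, -0.02], [0.0, -0.02, -1.0]]
wrist_force: [-0.2, -0.0, -0.1]
opening: 59.6
grasp_force: 0.0
```

drive_tool(deltas=[[0,0,-2,0],[0,0,-4,0],[0,0,-4,0]])

```text
time: 9.95
ee_pos: [620.1, -19.6, 48.8]
ee_rot: [[-0.994, 0.111, -0.002], [0.111, 0.994, -0.02], [-0.0, -0.02, -1.0]]
wrist_force: [-0.5, 0.2, 0.6]
opening: 59.6
grasp_force: 0.0
```

drive_tool(deltas=[[-2,0,-3,0],[-5,1,-3,0],[-8,1,-3,0],[-11,1,-3,0],[-14,2,-3,0],[-14,2,-3,0]])

```text
time: 10.7
ee_pos: [606.0, -17.5, 46.1]
ee_rot: [[-0.994, 0.111, -0.002], [0.111, 0.994, -0.02], [-0.0, -0.02, -1.0]]
wrist_force: [-0.0, -0.3, -0.4]
opening: 59.5
grasp_force: 0.0
```

drive_tool(deltas=[[-2,0,0,0],[-4,0,0,0],[-6,1,0,0],[-6,1,0,0]])

```text
time: 11.2
ee_pos: [600.0, -16.5, 46.1]
ee_rot: [[-0.994, 0.11, -0.002], [0.11, 0.994, -0.02], [-0.0, -0.02, -1.0]]
wrist_force: [1.5, -1.2, 1.1]
opening: 59.8
grasp_force: 0.5
```

```bash
cat > mv.py <<'E'
from h import *
import cv2
s0=cv2.imread("pics/scene0.png"); s=vision.read_camera("scene")
for (x,y) in [(299,225),(258,195)]:
    p=s0[y-10:y+10,x-14:x+14]; r=cv2.matchTemplate(s[y-40:y+40,x-50:x+50],p,cv2.TM_CCOEFF_NORMED); _,m,_,l=cv2.minMaxLoc(r); print((x,y),m,l[0]-36,l[1]-30)
o=ctrl.get_obs(); print(o['ee_pos'],o['wrist_force'])
E
python3 mv.py
```

```text
(299, 225) 0.9322974681854248 2 1
(258, 195) 0.8549660444259644 2 2
[600.06584384 -16.46751252  46.02935735] [ 0.54552873 -0.82567408  0.68265109]
```

drive_tool(deltas=[[-2,0,0,0],[-4,0,0,0],[-6,1,0,0],[-8,1,0,0],[-10,1,0,0],[-10,1,0,0]])

```text
time: 12.0
ee_pos: [590.2, -15.5, 46.1]
ee_rot: [[-0.994, 0.111, -0.002], [0.111, 0.994, -0.02], [-0.0, -0.02, -1.0]]
wrist_force: [3.1, 0.3, 0.8]
opening: 60.3
grasp_force: 1.2
```

```bash
python3 mv.py;python3 look.py w5
```

```text
(299, 225) 0.849258303642273 -19 -6
(258, 195) 0.7353579998016357 6 12
[590.18270916 -15.49966524  46.1098944 ] [2.53776174 0.89923579 1.59501318]
[2.54 0.9  1.6 ]
```

View pics/w5.png

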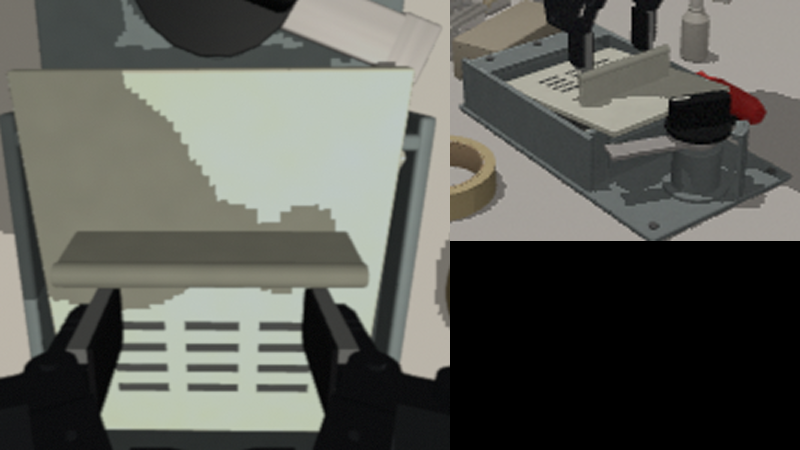

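The cover is now square and has dropped inside. The scene half shows its far edge below the lip and its near edge up on the posts, and the tab is centred at (210,272) in the wrist half. Next I retreat, go over the tab and push from the near side.

Run:
```python
from h import *
import pickle
i=pickle.load(open("w5.pkl","rb"))
for k,u,v,z in [('tabR',53,275,86),('tabL',367,275,86),('nearR',10,70,63),('nearL',412,68,63),('wR',3,118,56),('wL',433,118,56),('catchL',403,157,56),('lip',212,430,56)]:
    print(k,pix2w(140+u/1.5,60+v/1.5,z,info=i).round(1))
```

```text
tabR [570.3 -63.1  86. ]
tabL [580.   33.7  86. ]
nearR [508.1 -71.8  63. ]
nearL [521.4  54.9  63. ]
wR [523.1 -81.1  56. ]
wL [538.8  64.9  56. ]
catchL [551.2  55.1  56. ]
lip [661.7 -23.8  56. ]
```

drive_tool(deltas=[[4,0,0,0],[6,0,8,0],[6,0,25,0],[6,0,40,0],[0,0,46,0],[-10,1,46,0],[-22,2,46,0],[-34,4,46,0],[-40,5,46,0],[-40,5,46,0]])

```text
time: 13.4
ee_pos: [549.9, -10.4, 92.1]
ee_rot: [[-0.994, 0.11, -0.002], [0.11, 0.994, -0.02], [-0.0, -0.02, -1.0]]
wrist_force: [0.6, -0.8, -0.6]
opening: 59.9
grasp_force: 0.0
```

drive_tool(deltas=[[0,0,-15,0],[0,0,-30,0],[0,0,-42,0],[0,0,-46,0],[3,0,-46,0],[6,0,-46,0],[9,-1,-46,0],[12,-1,-46,0],[15,-2,-46,0],[18,-2,-46,0],[21,-2,-46,0],[24,-3,-46,0],[27,-3,-46,0],[30,-3,-46,0],[30,-3,-46,0]])

```text
time: 15.28
ee_pos: [580.7, -13.6, 46.1]
ee_rot: [[-0.994, 0.111, -0.001], [0.111, 0.994, -0.02], [-0.001, -0.02, -1.0]]
wrist_force: [0.0, 1.0, -0.1]
opening: 59.7
grasp_force: 0.0
```

drive_tool(deltas=[[2,0,0,0],[4,0,0,0],[6,-1,0,0],[6,-1,0,0]])

```text
time: 15.78
ee_pos: [586.5, -14.6, 46.0]
ee_rot: [[-0.994, 0.11, -0.002], [0.111, 0.994, -0.02], [-0.001, -0.02, -1.0]]
wrist_force: [0.3, 0.2, -1.0]
opening: 59.7
grasp_force: 0.2
```

drive_tool(deltas=[[1,0,0,0],[2,0,0,0],[3,0,0,0],[4,0,0,0],[4,0,0,0]])

```text
time: 16.4
ee_pos: [590.4, -14.5, 46.0]
ee_rot: [[-0.994, 0.111, -0.002], [0.111, 0.994, -0.02], [-0.001, -0.02, -1.0]]
wrist_force: [-1.6, -0.2, -0.1]
opening: 59.7
grasp_force: 0.5
```

drive_tool(deltas=[[1,0,0,0],[2,0,0,0],[2,0,0,0]])

```text
time: 16.77
ee_pos: [592.4, -14.5, 46.0]
ee_rot: [[-0.994, 0.111, -0.002], [0.111, 0.994, -0.02], [-0.001, -0.02, -1.0]]
wrist_force: [-0.8, -0.5, -1.1]
opening: 60.0
grasp_force: 0.2
```

drive_tool(deltas=[[1,0,0,0],[2,0,0,0],[2,0,0,0]])

```text
time: 17.15
ee_pos: [594.4, -14.5, 46.0]
ee_rot: [[-0.994, 0.111, -0.002], [0.111, 0.994, -0.02], [-0.001, -0.02, -1.0]]
wrist_force: [-1.2, 0.6, 0.6]
opening: 59.7
grasp_force: 0.0
```

drive_tool(deltas=[[1,0,0,0],[2,0,0,0],[2,0,0,0]])

```text
time: 17.52
ee_pos: [596.4, -14.5, 46.0]
ee_rot: [[-0.994, 0.11, -0.002], [0.11, 0.994, -0.02], [-0.001, -0.02, -1.0]]
wrist_force: [0.5, -0.0, 0.5]
opening: 59.9
grasp_force: 0.0
```

```bash
python3 look.py w6
```

```text
[ 0.52 -0.    0.51]
```

View pics/w6.png

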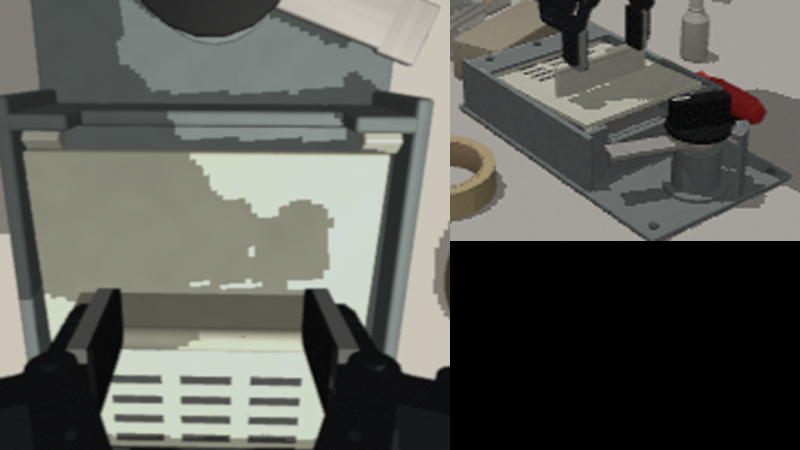

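The cover's far edge is now under the lip (bottom, row ~440). Its near edge at row 152 is just off the posts, beside both white catches at (42,140) and (382,140).

Run:
```python
from h import *
import pickle
i=pickle.load(open("w6.pkl","rb"))
f=lambda u,v,z:pix2w(140+u/1.5,60+v/1.5,z,info=i)
a=np.radians(-6.3); e=np.array([np.cos(a),np.sin(a)])
for k,u,v,z in [('nearM56',207,152,56),('nearM46',207,152,46),('nearM60',207,152,60),('nearR',25,151,56),('nearL',391,153,56),('catchRtop',45,133,53),('catchRtip',40,149,49),('catchLtip',382,152,49),('postL far',385,133,56),('tab82',212,345,85),('tab75',212,345,75),('lip56',212,440,56),('lip52',212,440,52)]:
    X=f(u,v,z); print(k,X.round(1),'along',(X[:2]@e).round(1),'lat',(X[:2]@[-e[1],e[0]]).round(1))
print(np.array([596.4,-14.5])@e)
```

```text
nearM56 [548.4 -11.5  56. ] along 546.3 lat 48.8
nearM46 [550.2 -12.   46. ] along 548.2 lat 48.5
nearM60 [547.7 -11.3  60. ] along 545.6 lat 48.9
nearR [541.3 -75.1  56. ] along 546.3 lat -15.3
nearL [555.5  51.9  56. ] along 546.4 lat 112.6
catchRtop [536.1 -67.9  53. ] along 540.4 lat -8.6
catchRtip [542.1 -72.6  49. ] along 546.8 lat -12.6
catchLtip [556.3  51.1  49. ] along 547.4 lat 111.9
postL far [548.3  49.9  56. ] along 539.5 lat 109.7
tab82 [606.9 -15.6  85. ] along 604.9 lat 51.1
tab75 [613.5 -16.5  75. ] along 611.6 lat 50.9
lip56 [673.1 -23.4  56. ] along 671.6 lat 50.6
lip52 [676.9 -23.9  52. ] along 675.4 lat 50.5
594.3894613442893
```

drive_tool(deltas=[[-4,0,2,0],[-14,1,2,0],[-25,3,2,0],[-34,4,2,0],[-34,4,0,0],[-34,4,-3,0],[-34,4,-6,0],[-34,4,-6,0]])

```text
time: 18.62
ee_pos: [562.1, -10.6, 39.6]
ee_rot: [[-0.994, 0.111, -0.002], [0.111, 0.994, -0.02], [0.0, -0.02, -1.0]]
wrist_force: [0.3, -0.3, -0.5]
opening: 59.8
grasp_force: 0.0
```

drive_tool(deltas=[[0,0,-2,0],[0,0,-4,0],[0,0,-4,0]])

```text
time: 19.0
ee_pos: [562.1, -10.6, 35.8]
ee_rot: [[-0.994, 0.111, -0.002], [0.111, 0.994, -0.02], [-0.0, -0.02, -1.0]]
wrist_force: [0.1, -0.0, 0.4]
opening: 59.6
grasp_force: 0.0
```

drive_tool(deltas=[[0,0,-2,0],[0,0,-4,0],[0,0,-4,0]])

```text
time: 19.38
ee_pos: [562.1, -10.6, 31.8]
ee_rot: [[-0.994, 0.111, -0.002], [0.111, 0.994, -0.02], [-0.0, -0.02, -1.0]]
wrist_force: [-0.0, -0.6, -0.3]
opening: 59.8
grasp_force: 0.0
```

drive_tool(deltas=[[0,0,-2,0],[0,0,-4,0],[0,0,-4,0]])

```text
time: 19.75
ee_pos: [562.1, -10.5, 27.8]
ee_rot: [[-0.994, 0.111, -0.002], [0.111, 0.994, -0.02], [-0.0, -0.02, -1.0]]
wrist_force: [0.4, 0.3, -0.6]
opening: 60.1
grasp_force: 0.0
```

drive_tool(deltas=[[0,0,-1,0],[0,0,-2,0],[0,0,-3,0],[0,0,-3,0]])

```text
time: 20.25
ee_pos: [562.2, -10.5, 24.9]
ee_rot: [[-0.994, 0.111, -0.002], [0.111, 0.994, -0.02], [-0.0, -0.02, -1.0]]
wrist_force: [0.4, 0.5, 0.0]
opening: 59.5
grasp_force: 0.0
```

drive_tool(deltas=[[0,0,-1,0],[0,0,-2,0],[0,0,-3,0],[0,0,-3,0]])

```text
time: 20.75
ee_pos: [562.1, -10.5, 21.9]
ee_rot: [[-0.994, 0.111, -0.002], [0.111, 0.994, -0.02], [-0.0, -0.02, -1.0]]
wrist_force: [-0.6, 0.5, 0.8]
opening: 59.9
grasp_force: 0.0
```

drive_tool(deltas=[[0,0,20,0],[0,0,45,0],[0,0,60,0],[0,0,60,0],[0,0,60,0],[0,0,60,0],[0,0,60,0],[0,0,60,0]], claw=-1, newtons=20)

```text
time: 21.75
ee_pos: [562.1, -10.5, 81.8]
ee_rot: [[-0.994, 0.11, -0.002], [0.111, 0.994, -0.02], [0.0, -0.02, -1.0]]
wrist_force: [-0.5, 0.2, 1.1]
opening: 0.1
grasp_force: 0.0
```

drive_tool(deltas=[[0,0,-5,0],[0,0,-10,0],[0,0,-14,0],[0,0,-17,0],[0,0,-20,0],[0,0,-20,0]])

```text
time: 22.5
ee_pos: [562.1, -10.5, 61.8]
ee_rot: [[-0.994, 0.111, -0.002], [0.111, 0.994, -0.02], [-0.0, -0.02, -1.0]]
wrist_force: [-0.9, -0.6, 0.2]
opening: -0.1
grasp_force: 0.0
```

drive_tool(deltas=[[0,0,-2,0],[0,0,-4,0],[0,0,-6,0],[0,0,-6,0]])

```text
time: 23.0
ee_pos: [562.1, -10.5, 55.8]
ee_rot: [[-0.994, 0.11, -0.002], [0.111, 0.994, -0.02], [-0.0, -0.02, -1.0]]
wrist_force: [-0.1, -0.1, -0.0]
opening: -0.2
grasp_force: 0.0
```

drive_tool(deltas=[[0,0,-1,0],[0,0,-2,0],[0,0,-3,0],[0,0,-3,0]])

```text
time: 23.5
ee_pos: [562.1, -10.5, 52.9]
ee_rot: [[-0.994, 0.111, -0.002], [0.111, 0.994, -0.02], [-0.0, -0.02, -1.0]]
wrist_force: [0.2, -0.1, 0.5]
opening: -0.1
grasp_force: 0.0
```

drive_tool(deltas=[[0,0,-1,0],[0,0,-2,0],[0,0,-3,0],[0,0,-3,0]])

```text
time: 24.0
ee_pos: [562.1, -10.5, 49.9]
ee_rot: [[-0.994, 0.111, -0.002], [0.111, 0.994, -0.02], [-0.0, -0.02, -1.0]]
wrist_force: [0.4, 0.6, 0.2]
opening: -0.0
grasp_force: 0.0
```

drive_tool(deltas=[[0,0,-1,0],[0,0,-2,0],[0,0,-3,0],[0,0,-3,0]])

```text
time: 24.5
ee_pos: [562.1, -10.5, 46.9]
ee_rot: [[-0.994, 0.111, -0.002], [0.111, 0.994, -0.02], [-0.0, -0.02, -1.0]]
wrist_force: [-0.3, -0.3, -0.4]
opening: -0.2
grasp_force: 0.0
```

drive_tool(deltas=[[0,0,-1,0],[0,0,-2,0],[0,0,-3,0],[0,0,-4,0],[0,0,-4,0]])

```text
time: 25.12
ee_pos: [562.1, -10.6, 42.9]
ee_rot: [[-0.994, 0.111, -0.002], [0.111, 0.994, -0.02], [-0.0, -0.02, -1.0]]
wrist_force: [0.6, 0.1, -0.9]
opening: -0.0
grasp_force: 0.0
```

drive_tool(deltas=[[0,0,-1,0],[0,0,-2,0],[0,0,-3,0],[0,0,-3,0]])

```text
time: 25.62
ee_pos: [562.2, -10.5, 39.9]
ee_rot: [[-0.994, 0.11, -0.002], [0.111, 0.994, -0.02], [-0.0, -0.02, -1.0]]
wrist_force: [-0.1, 0.1, 1.2]
opening: 0.1
grasp_force: 0.0
```

drive_tool(deltas=[[0,0,-1,0],[0,0,-2,0],[0,0,-2,0]])

```text
time: 26.0
ee_pos: [562.2, -10.5, 37.9]
ee_rot: [[-0.994, 0.111, -0.002], [0.111, 0.994, -0.02], [-0.0, -0.02, -1.0]]
wrist_force: [-0.0, -0.0, -0.9]
opening: -0.2
grasp_force: 0.0
```

drive_tool(deltas=[[0,0,-1,0],[0,0,-2,0],[0,0,-2,0]])

```text
time: 26.38
ee_pos: [562.1, -10.5, 35.9]
ee_rot: [[-0.994, 0.11, -0.002], [0.111, 0.994, -0.02], [-0.0, -0.02, -1.0]]
wrist_force: [-0.0, 0.9, 0.6]
opening: -0.1
grasp_force: 0.0
```

drive_tool(deltas=[[0,0,-1,0],[0,0,-2,0],[0,0,-2,0]])

```text
time: 26.75
ee_pos: [562.2, -10.6, 34.0]
ee_rot: [[-0.994, 0.11, -0.002], [0.111, 0.994, -0.02], [-0.0, -0.02, -1.0]]
wrist_force: [-0.4, -0.5, -0.4]
opening: 0.3
grasp_force: 0.0
```

drive_tool(deltas=[[0,0,-2,0],[0,0,-4,0],[0,0,-4,0]])

```text
time: 27.12
ee_pos: [562.0, -10.6, 29.8]
ee_rot: [[-0.994, 0.111, -0.002], [0.111, 0.994, -0.02], [0.0, -0.02, -1.0]]
wrist_force: [-0.3, -0.3, -0.2]
opening: 0.2
grasp_force: 0.0
```

drive_tool(deltas=[[0,0,-2,0],[0,0,-3,0],[0,0,-3,0]])

```text
time: 27.5
ee_pos: [562.1, -10.5, 26.9]
ee_rot: [[-0.994, 0.11, -0.002], [0.111, 0.994, -0.02], [-0.0, -0.02, -1.0]]
wrist_force: [-0.6, 0.0, 0.3]
opening: -0.2
grasp_force: 0.0
```

Run:
```python
from h import *
import cv2
s=vision.read_camera("scene"); cv2.imwrite("pics/s7.png",s); g=cv2.cvtColor(s,cv2.COLOR_BGR2GRAY)
w=vision.read_camera("wrist"); cv2.imwrite("pics/w7.png",w)
i=vision.camera_info("scene"); p=ctrl.get_obs()['ee_pos']
for z in (27,40,46,55,65,75): print(z,w2pix([p[0],p[1],z],i).round(1))
c=int(round(w2pix([p[0],p[1],50],i)[0]))
for r in range(178,226,2): print(r,g[r,c-14:c+15:2])
wi=vision.camera_info("wrist")
for z in (27,40,46,55,65,75): print(z,w2pix([p[0],p[1],z],wi).round(1))
gw=cv2.cvtColor(w,cv2.COLOR_BGR2GRAY)
for r in range(200,290,5): print(r,gw[r,265:300:3])
```

```text
27 [322.5 227.9]
40 [322.7 221.9]
46 [322.7 219.1]
55 [322.9 214.9]
65 [323.  210.1]
75 [323.1 205.3]
178 [114  20  15  18  16  22  17  18  20  21  21  18  19  15 137]
180 [ 69  23  19  19  15  18  16  21  22  19  12  16  22  27 151]
182 [69 90 13 19 22 17 16 19 18 18 19 17 18 27 24]
184 [22 65 18 13 14 18 10 20 22 17 19 16 15 19 22]
186 [16 18 22 23 19 19 13 20 20 14 22 20 22 18 16]
188 [17 19 23 20 18 19 14 20 17 22 15 17 21 13 21]
190 [19 21 18 20 23 21 18 22 15 16 18 21 18 77 64]
192 [ 21  18  22  19  22  21  19  18  18  22  14  22  89 161 161]
194 [ 17  19  16  18  14  20  18  14  20  17  21  21 116 160 162]
196 [101  72  18  12  20  22  12  19  14  53  51  39  70 115 128]
198 [103 101 100  56  17  19  16  23  59  31  76  87 100  66  70]
200 [102 101 101  58  19  13  20  50  82  28  76  61 171 173 143]
202 [101 100 101  56  23  14  18  52  81  29  75 120 172 171 171]
204 [101  99 100  56  20  13  20  59  80  30  75 119 173 173 172]
206 [102 101 107  62  15  19  20  58  78  29  74 121 166 111 110]
208 [112 173 173  99  17  19  23  62  80  29  75  92 111 111 109]
210 [172 173 173 
[... 788 characters left out ...]
 98  98  97  97]
220 [100 100 100  99  99  98  97  96  97  98  98  98]
225 [100  99  99  99  98  98  97  97  97  96  98  98]
230 [99 98 98 98 97 97 96 96 96 97 97 98]
235 [123 123 123 122 122 122 122 122 120 120 119 119]
240 [163 163 163 165 165 165 165 164 165 164 165 164]
245 [163 164 164 165 166 168 168 167 166 167 166 165]
250 [165 110  83  83  78  16  22  82  83  83 132 166]
255 [168  96  84  84  74  16  18  82  84  83 116 170]
260 [25 82 84 84 74 20 20 81 83 84 77 19]
265 [33 84 83 84 71 16 17 80 83 84 83 20]
270 [45 84 83 84 71 18 17 81 83 83 84 29]
275 [56 84 84 84 71 18 18 79 84 83 84 40]
280 [66 85 84 83 70 18 16 79 84 84 84 51]
285 [ 65  99 108 108  90  25  23 102 107 109  95  53]
```

drive_tool(deltas=[[0,0,-1,0],[0,0,-2,0],[0,0,-2,0]])

```text
time: 27.98
ee_pos: [562.3, -10.5, 25.1]
ee_rot: [[-0.994, 0.111, -0.002], [0.111, 0.994, -0.02], [-0.001, -0.02, -1.0]]
wrist_force: [0.0, 0.0, 2.6]
opening: 0.1
grasp_force: 1.5
```

drive_tool(deltas=[[0,0,-1,0],[0,0,-2,0],[0,0,-3,0],[0,0,-3,0]])

```text
time: 28.48
ee_pos: [562.1, -10.5, 21.8]
ee_rot: [[-0.994, 0.111, -0.002], [0.111, 0.994, -0.02], [-0.0, -0.02, -1.0]]
wrist_force: [0.2, -0.1, 0.2]
opening: 0.0
grasp_force: 0.0
```

drive_tool(deltas=[[0,0,-1,0],[0,0,-2,0],[0,0,-3,0],[0,0,-3,0]])

```text
time: 28.98
ee_pos: [562.1, -10.5, 18.9]
ee_rot: [[-0.994, 0.11, -0.002], [0.111, 0.994, -0.02], [-0.0, -0.02, -1.0]]
wrist_force: [0.6, 0.0, -0.0]
opening: -0.1
grasp_force: 0.0
```

drive_tool(deltas=[[0,0,-1,0],[0,0,-2,0],[0,0,-3,0],[0,0,-3,0]])

```text
time: 29.48
ee_pos: [562.2, -10.6, 15.9]
ee_rot: [[-0.994, 0.111, -0.002], [0.111, 0.994, -0.02], [-0.0, -0.02, -1.0]]
wrist_force: [-0.4, 0.5, 0.1]
opening: 0.1
grasp_force: 0.0
```

drive_tool(deltas=[[0,0,-1,0],[0,0,-2,0],[0,0,-2,0]])

```text
time: 29.85
ee_pos: [562.4, -10.5, 15.6]
ee_rot: [[-0.994, 0.111, -0.001], [0.11, 0.994, -0.02], [-0.001, -0.02, -1.0]]
wrist_force: [-11.6, 0.5, 29.0]
opening: 0.0
grasp_force: 14.5
```

drive_tool(deltas=[[0,0,-1,0],[0,0,-1,0]])

```text
time: 30.1
ee_pos: [562.4, -10.5, 15.5]
ee_rot: [[-0.994, 0.111, -0.0], [0.111, 0.994, -0.02], [-0.002, -0.02, -1.0]]
wrist_force: [-17.4, 1.2, 45.0]
opening: 0.0
grasp_force: 22.7
```

drive_tool(deltas=[[0,0,15,0],[0,0,50,0],[5,0,90,0],[8,0,95,0],[8,0,95,0]], claw=0.1)

```text
time: 30.72
ee_pos: [570.4, -10.5, 107.9]
ee_rot: [[-0.994, 0.111, -0.002], [0.111, 0.994, -0.02], [-0.001, -0.02, -1.0]]
wrist_force: [-0.3, -0.4, -0.1]
opening: 46.7
grasp_force: 0.0
```

Run:
```python
from h import *
import cv2,pickle
print(ctrl.get_obs()['ee_pos'])
i=vision.camera_info("wrist"); a=vision.read_camera("wrist"); pickle.dump(i,open("w8.pkl","wb"))
for X in ([488,-5,78],[562,-11,46],[645,-20,46]): print(w2pix(X,i))
cv2.imwrite("pics/w8.png",cv2.resize(a[0:300,100:500],(800,600),interpolation=cv2.INTER_CUBIC))
```

```text
[570.38027337 -10.53568069 107.86780983]
[277.64556587  93.56430372]
[281.98365183 195.08350918]
[282.06583375 287.62840908]
```

View pics/w8.png

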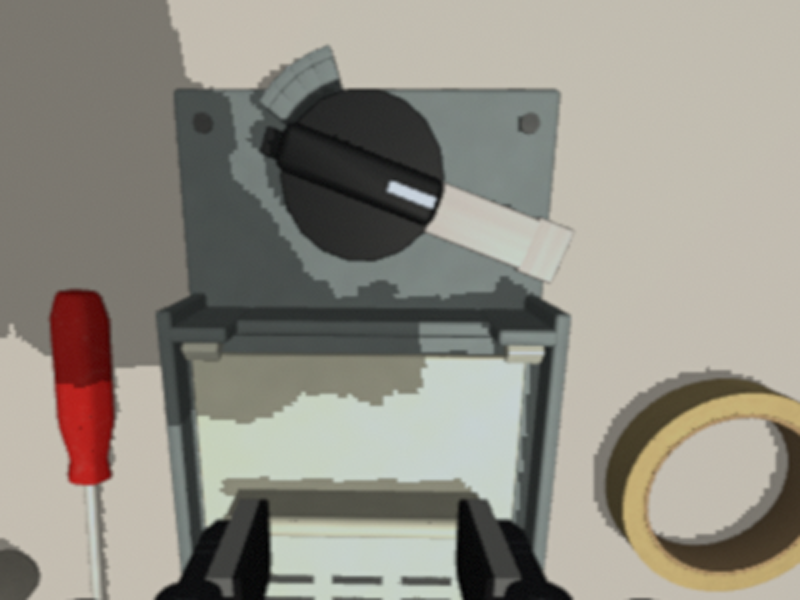

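The near edge lies at row ~356, and both white catches at (203,350) and (523,353) now sit over it. The knob flange is centred at (362,175), and the bar's corners are (292,122), (440,182), (430,224) and (278,165).

Run:
```python
from h import *
import pickle
i=pickle.load(open("w8.pkl","rb"))
f=lambda u,v,z:pix2w(100+u/2,v/2,z,info=i)
a=np.radians(-6.3); e=np.array([np.cos(a),np.sin(a)])
for k,u,v,z in [('near',360,356,46),('nR',195,355,46),('nL',522,359,46),('postRfar',212,343,56),('tab',365,528,75),('flange',362,175,65),('bar',360,173,90),('bA',285,143,90),('bB',436,203,90),('baseR',175,90,2),('baseL',560,92,2),('tongue',563,255,50),('catch',523,358,49)]:
    X=f(u,v,z); print(k,X.round(1),'along',(X[:2]@e).round(1),'lat',(X[:2]@[-e[1],e[0]]).round(1))
A=f(285,143,90);B=f(436,203,90); print(np.degrees(np.arctan2(*(B-A)[[1,0]])),np.linalg.norm(B-A))
```

```text
near [548.2 -11.   46. ] along 546.1 lat 49.2
nR [541.2 -74.5  46. ] along 546.1 lat -14.6
nL [555.9  50.6  46. ] along 547.0 lat 111.3
postRfar [535.3 -64.1  56. ] along 539.1 lat -5.0
tab [606.3 -14.9  75. ] along 604.2 lat 51.7
flange [484.2  -2.8  65. ] along 481.6 lat 50.4
bar [484.7  -2.9  90. ] along 482.1 lat 50.3
bA [474.5 -23.1  90. ] along 474.1 lat 29.1
bB [495.2  18.1  90. ] along 490.2 lat 72.3
baseR [440.9 -75.6   2. ] along 446.5 lat -26.8
baseL [459.1  78.5   2. ] along 447.7 lat 128.4
tongue [518.1  65.4  50. ] along 507.8 lat 121.9
catch [554.7  50.3  49. ] along 545.9 lat 110.9
63.23411147823803 46.06005800755742
```

drive_tool(deltas=[[-15,1,0,0.18],[-30,2,0,0.36],[-45,4,0,0.54],[-60,5,0,0.72],[-75,6,0,0.9],[-86,7,0,1.08],[-86,7,-10,1.22],[-86,7,-25,1.22],[-86,7,-40,1.22],[-86,7,-52,1.22],[-86,7,-62,1.22],[-86,7,-69,1.22],[-86,7,-69,1.22]], claw=-0.1)

```text
time: 32.4
ee_pos: [484.0, -3.5, 38.6]
ee_rot: [[-0.446, -0.895, 0.018], [-0.895, 0.446, -0.009], [-0.0, -0.02, -1.0]]
wrist_force: [-0.1, -0.1, 1.0]
opening: 38.7
grasp_force: 0.0
```

drive_tool(deltas=[[0,0,0,0],[0,0,0,0],[0,0,0,0],[0,0,0,0]], claw=-1, newtons=30)

```text
time: 32.9
ee_pos: [484.1, -3.4, 39.1]
ee_rot: [[-0.445, -0.895, 0.018], [-0.895, 0.445, -0.008], [-0.001, -0.02, -1.0]]
wrist_force: [-2.7, 3.4, 3.0]
opening: 13.2
grasp_force: 33.8
```

drive_tool(deltas=[[0,0,-2,0],[0,0,-4,0],[0,0,-6,0],[0,0,-6.5,0],[0,0,-6.5,0]])

```text
time: 33.52
ee_pos: [484.3, -3.4, 33.3]
ee_rot: [[-0.445, -0.895, 0.019], [-0.895, 0.445, -0.008], [-0.001, -0.021, -1.0]]
wrist_force: [-9.7, 4.7, 21.7]
opening: 13.2
grasp_force: 36.8
```

drive_tool(deltas=[[0,0,0.5,-0.08],[0,0,0.5,-0.16],[0,0,0.5,-0.24],[0,0,0.5,-0.32],[0,0,0.5,-0.32]])

```text
time: 34.15
ee_pos: [483.9, -3.4, 33.4]
ee_rot: [[-0.705, -0.709, 0.014], [-0.709, 0.705, -0.014], [-0.0, -0.02, -1.0]]
wrist_force: [-10.2, 3.4, 16.1]
opening: 13.4
grasp_force: 35.9
```

drive_tool(deltas=[[0,0,0,-0.1],[0,0,0,-0.2],[0,0,0,-0.3],[0,0,0,-0.4],[0,0,0,-0.5],[0,0,0,-0.6],[0,0,0,-0.7],[0,0,0,-0.8],[0,0,0,-0.88],[0,0,0,-0.92],[0,0,0,-0.92]])

```text
time: 35.52
ee_pos: [483.0, -3.1, 33.3]
ee_rot: [[-0.991, 0.13, -0.004], [0.13, 0.991, -0.019], [0.001, -0.02, -1.0]]
wrist_force: [-15.4, 6.6, 20.9]
opening: 13.0
grasp_force: 37.0
```

Run:
```python
from h import *
o=ctrl.get_obs();R=o['ee_rot'];print(np.degrees(np.arctan2(R[1,0],R[0,0])),o['torque'],o['wrist_force'],o['ee_pos'])
```

```text
172.51189354482176 [1.31557972 3.2491071  0.37260372] [-15.4233932    6.62181903  20.87934063] [483.02061011  -3.06481358  33.28779653]
```

drive_tool(deltas=[[0,0,2,0],[0,0,4,0],[0,0,6,0],[0,0,7,0],[0,0,7,0]])

```text
time: 36.15
ee_pos: [482.8, -3.1, 39.5]
ee_rot: [[-0.992, 0.13, -0.005], [0.13, 0.991, -0.019], [0.002, -0.02, -1.0]]
wrist_force: [-7.3, 4.7, 2.0]
opening: 13.0
grasp_force: 34.4
```

drive_tool(deltas=[[0,0,0,0],[0,0,0,0],[0,0,0,0],[0,0,20,0],[0,0,50,0],[0,0,80,0],[40,-5,90,0],[87,-10,90,0],[87,-10,90,0]], claw=-0.2)

```text
time: 37.28
ee_pos: [573.4, -13.9, 129.2]
ee_rot: [[-0.991, 0.131, -0.002], [0.131, 0.991, -0.02], [-0.001, -0.021, -1.0]]
wrist_force: [-0.2, 0.1, -0.3]
opening: 34.2
grasp_force: 0.0
```

Run:
```python
from h import *
import cv2
print(ctrl.get_obs()['ee_pos'])
i=vision.camera_info("wrist"); a=vision.read_camera("wrist"); cv2.imwrite("pics/w9.png",a)
g=cv2.cvtColor(a,cv2.COLOR_BGR2GRAY)
# white mark on knob bar and light tongue pixels
R=a[20:215,180:400].astype(int); 
k=np.array([484.5,-2.9])
e=np.array([np.cos(np.radians(-6.3)),np.sin(np.radians(-6.3))]);n=np.array([-e[1],e[0]])
print('gray along bar axis (top z=90) s from -30..30 then tongue z=50 s 30..95; columns lateral -12,-6,0,6,12')
for s in range(-28,100,6):
    z=90 if s<=26 else 50
    print(s,[int(g[tuple(int(round(q)) for q in w2pix([*(k+s*e+l*n),z],i)[::-1])]) for l in (-18,-12,-6,0,6,12,18)])
```

```text
[573.42264873 -13.93654713 129.18057955]
gray along bar axis (top z=90) s from -30..30 then tongue z=50 s 30..95; columns lateral -12,-6,0,6,12
-28 [115, 113, 186, 43, 185, 185, 186]
-22 [131, 100, 19, 32, 117, 177, 175]
-16 [39, 39, 15, 39, 20, 45, 127]
-10 [40, 40, 17, 39, 21, 46, 47]
-4 [37, 41, 17, 41, 18, 47, 48]
2 [39, 40, 16, 43, 20, 48, 50]
8 [39, 42, 19, 42, 20, 50, 51]
14 [40, 36, 18, 203, 22, 50, 50]
20 [123, 41, 18, 204, 22, 50, 127]
26 [124, 76, 169, 162, 188, 127, 126]
32 [123, 77, 173, 179, 186, 127, 126]
38 [124, 78, 173, 180, 185, 127, 130]
44 [77, 77, 173, 179, 186, 77, 78]
50 [57, 60, 174, 169, 127, 54, 61]
56 [60, 59, 175, 100, 99, 74, 123]
62 [80, 82, 100, 100, 98, 74, 120]
68 [126, 128, 98, 98, 98, 128, 201]
74 [127, 129, 96, 97, 97, 160, 200]
80 [144, 129, 154, 200, 201, 201, 201]
86 [200, 201, 201, 201, 201, 201, 201]
92 [201, 200, 201, 200, 201, 201, 201]
98 [201, 201, 201, 201, 201, 201, 201]
```

```bash
python3 -c "
from plant import ctrl; print(ctrl.job_done())"
```

```text
the job is handed in; nothing more can be done
None
```

The cover is fitted flat under the lip and both catches, the knob is turned home and released with the tongue over the cover, and the job is handed in at about 37 s of the 64 s; one press reached 45 N at the wrist through the fingertips.

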